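# Hold the cold box open at its marker

## Robot

A 6-joint arm with a two-finger parallel gripper is mounted at the origin on the work surface. World frame = base frame: x ahead of the robot, y to its left, z up, the work surface at z = 0. Lengths are in m, angles in degrees, forces in N, time in s.
With the tool pointing down it reaches from about 0.375 to 0.9 m from the base axis. Payload 3.1 kg.
Tool frame: the origin (TCP) lies on the centre line of the jaws, within the pads' length; the fingertips stand 17 mm ahead of it and the grasp point (between the pads) lies 2 mm behind it; z points along the fingers, y is the line along which they close (so a half turn about z gives the same grasp; the last joint's range is limited). The gripper opens to 87 mm and grips with 3 to 60 N. Pads are 19 mm wide; open, the fingers measure 117 mm over their backs; the gripper's body (75 mm by 190 mm) begins 51 mm behind the grasp point.
Start: joints at [-85.8, 30.224, 82.088, -0, 67.689, -10.227], TCP at [0.156, -0.605, 0.24] pointing down, gripper open.
Joint ranges: [-176.69, 176.69], [-43.24, 126.21], [12.49, 139.97], [-82, 262], [0, 151.66], [-163.58, 163.58]. Speed limits (degrees/s): [159.86, 159.86, 180, 180, 180, 180].

## Interface

Orientations are given as a 3x3 rotation matrix whose columns are the frame's x, y, z axes.
In Python, from rig import bot, imaging, finder gives the robot as it stands. The module is installed in compiled form; this text tells all that it offers.
- The arm moves only by the tool play_rows, never from a script. Its argument "motion" is a list that holds one entry, the list of rows, each a list of 6 numbers: the shift along the tool's x, y, z in m, then the turn, a rotation vector about the tool's x, y, z in degrees. In form: [[[dx, dy, dz, wx, wy, wz], ...]]. A call has 1 to 8 rows; each row is the pose to reach, as a shift and turn from the pose commanded when the call began, along the tool's axes at that moment; what a row does not reach only later rows make up. A row lasts 1/12 s, in which the tool goes at most 41.7 mm and 7.16 degrees, less where a joint would pass 70% of its speed; a pose out of reach is approached as far as the arm can. A call with a gripper value outside its range is refused whole. "fingers" is the finger opening in m, from 0 to 0.087, set as the call begins (left out, the last holds). The fingers move at their own pace and stop on an object; the grip force is fixed at half the most. Time passes only in rows, so rows that repeat a pose let the fingers close. It gives the time, the measured TCP pose, the force, the opening and the grip force at its end, in the units of the state.
- bot.read_state(): the state, without advancing time (a new reading comes with each control period).
- imaging.capture(name): name is "scene" or "top" or "wrist"; returns a dict with "frame" (480x640x3 uint8, red, green, blue), "camera_matrix" (3x3 intrinsics, pixels), "R" (3x3) and "t" (3): a world point X has camera coordinates R X + t. Camera axes: x right, y down, z forward; pixel columns grow to the right and rows downward; lengths in m; the calibration is good to about 2 mm. A picture is of the moment at which its call begins. There is no depth.
- bot.hand_in(): hands the job in; it is judged then, once.
Trained networks look in the newest picture that a camera, given by its name, has taken for a name from the list of things; names that differ only in an ending like _2 or _b are one class to them, and where a whole thing is asked for, a point or a joint stands for the part that bears it (a point fixed in the world has none). Each returns a list of dicts, best first, with "confidence" (0 to 1); they miss things now and then, are a little off and sometimes report something else, mostly with a low value. They report only what shows in the picture. A call takes as long as a camera call. They do not tell look-alikes from the thing itself.
- finder.recognise(camera, name): "at" ([x, y, z] in m, in world coordinates, good to about 4 mm: the middle of the surface that is visible of it).
- finder.outline_of(camera, name): "pixels" (480x640 bool, what is visible of it).
The state is a dict: "time_s": time; "joint_positions": joint angles; "qvel": joint speeds; "tau": joint torques, N m; "position": TCP position; "tcp_rot": TCP orientation; "force": force on the tool from outside, world axes, zero at the start; "moment": the same for the moment, N m; "opening": opening from 0.0 (shut) to 1.0 (fully open); "grasp_force": force on a finger pad.
Only numpy, scipy, OpenCV 4.12 (cv2) and the standard library are available. Lean on these libraries where they do the work, as an engineer would, in place of code of your own. Each camera call takes 0.05 s, during which the arm holds its last target. There are 200 camera calls.

## Task

Take the ice brick off the lid of the blue cold box and set it down gently, right side up and flat on the floor of the metal tray; only then lift the sprung white lid by its black front handle until the lid lines up with the orange marker arm beside it, never opening it noticeably wider than that. The lid snaps shut when let go, so finish while still holding it steady at the mark. Leave the marker arm, the sharps bin, the bottle and the vial as they are.

Things in the scene. Friction and masses are not known exactly. Their poses are not given: they have to be found in the camera images.
- coldbox: Blue open-topped box fixed to the counter, 200 deep (x) by 260 wide (y) by 140 mm high, with a white lid on top. Origin: centre of its underside; its x axis points from the front (handle side, towards the robot) to the hinge side, z up.
- lid (a joint): Angle of the white lid (rad): 0 shut, grows as its front edge rises. Slab 200 x 260 x 25 mm, 0.4 kg, on top of the box (top face 165 mm above the counter when shut), hinged along the box's y axis on the far rim. A spring pulls it shut: about 4 N up at the handle starts it, about 8 N holds it at 0.6 rad.
- hinge (a point): Middle of the lid's hinge line: in the box frame 100 mm along +x and 140 mm above the counter.
- lid_handle (a point): Middle of the round bar of the lid's black handle: 12 mm thick, 110 mm long along the box's y, 52 mm in front of lid and box (46 mm clear gap for a finger; nothing below). Lid shut: x -152 mm in the box frame, 152 mm above the counter. From the hinge line: 252 mm forward, 12.5 mm up in the lid's frame. The bar can turn between fingers that pinch it from above.
- marker (a joint): Angle of the orange marker arm (rad), measured like the lid's and about the same hinge line: the lid is at the mark when joint lid equals this value. Preset somewhere between 0.35 and 0.65; it stays by friction and must not be shifted.
- marker_tip (a point): Free front end of the orange marker arm, a bar 200 long, 14 wide, 25 mm thick, running alongside the lid's edge on the box's -y side (centre 147 mm from the box's middle), with the same thickness and length as the lid, so that at the mark lid and arm look like one slab from the side.
- brick: Light-blue hard ice brick with white cap and label, 55 (x) by 130 (y) by 28 mm (z), about 0.25 kg, lying on the lid. Origin: centre of its underside.
- tray: Metal tray fixed on the counter, 170 (x) by 240 (y) outside, 30 mm high, walls 4 mm, floor about 5 mm thick. Origin: centre of its underside.
- sharps: Yellow sharps bin with red lid, 106 x 106 mm, 150 mm high, standing on the counter. Leave it alone.
- sanitiser: Clear bottle with blue cap, 60 mm across, 150 mm high, standing. Leave it alone.
- vial: Small glass vial with red cap, 26 mm across, 45 mm high, standing. Leave it alone.
Not all that is in view belongs to the job. There is more than one size of the brick; the job needs the middle-sized.

How it is judged:
By the outcome, as a careful person would: the job done as asked, in the order asked, and still so for the second after the job is handed in, while the arm keeps its last pose, push and grip.
It also fails if it takes over 56 s, if anything falls off the work surface, if the arm or the gripper's body presses on something with over 40 N, if the wrist force passes 120 N, or if a joint passes its speed limit or range.

## Working session

There is one attempt and no reset: what is moved stays moved. The work goes in short steps, Python scripts to look and compute and a tool call to move; the robot and the scene stay as the last step left them, time stands still between calls to the robot, and variables do not carry over. Pictures are saved under pics/ and viewed, at most 10 in all, crops included, and the job is handed in when it is done.

Besides the shell and the picture viewer there is one more tool, called after "Call:" as name([rows], argument=value, ...), one row to a line, values as JSON. play_rows: Moves the arm, as the interface text tells. Its arguments: {"type":"object","properties":{"motion":{"type":"array"},"fingers":{"type":"number"}},"required":["motion"]}

```bash
mkdir -p pics
cat > h.py <<'E'
import numpy as np, cv2
from rig import bot, imaging, finder
np.set_printoptions(precision=4,suppress=True)
def cap(n,f=None):
    c=imaging.capture(n)
    if f: cv2.imwrite('pics/'+f,c['frame'][:,:,::-1])
    return c
def proj(c,X):
    X=np.atleast_2d(X); p=(X@np.array(c['R']).T+c['t'])@np.array(c['camera_matrix']).T
    return p[:,:2]/p[:,2:]
def atz(c,uv,z):
    uv=np.atleast_2d(uv); d=np.c_[uv,np.ones(len(uv))]@np.linalg.inv(c['camera_matrix']).T@c['R']
    o=-np.array(c['R']).T@c['t']
    return o+d*((z-o[2])/d[:,2])[:,None]
E
python3 - <<'E'
from h import *
for n in ['scene','top']:
    c=cap(n,n+'0.png')
    print(n,-np.array(c['R']).T@c['t'])
    for t in ['coldbox','lid','lid_handle','marker','marker_tip','brick','tray','sharps','sanitiser','vial']:
        for r in finder.recognise(n,t): print(t,np.array(r['at']),round(r['confidence'],2),proj(c,r['at'])[0].round())
s=bot.read_state(); print(s['time_s'],s['tcp_rot'],s['force'],s['position'])
E
```

```text
scene [0.9102 0.4643 1.2293]
coldbox [ 0.5924 -0.0788  0.1669] 0.82 [317. 249.]
lid [ 0.5603 -0.0832  0.1686] 0.78 [328. 240.]
lid_handle [ 0.5664 -0.0844  0.1674] 0.69 [325. 241.]
marker [ 0.607  -0.2595  0.1928] 0.7 [271. 189.]
marker_tip [ 0.6122 -0.2609  0.1887] 0.63 [269. 190.]
brick [ 0.805  -0.1871  0.0211] 0.9 [220. 285.]
brick [ 0.5974 -0.131   0.1956] 0.88 [303. 226.]
brick [ 0.6503 -0.4042  0.0372] 0.88 [236. 193.]
tray [0.4408 0.2675 0.0017] 0.6 [453. 368.]
sharps [ 0.481  -0.4971  0.132 ] 0.66 [272. 121.]
sharps [ 0.609  -0.2589  0.1869] 0.66 [271. 191.]
sanitiser [0.7232 0.2193 0.1022] 0.65 [337. 402.]
vial [0.4097 0.0029 0.0422] 0.74 [399. 266.]
top [ 0.4764 -0.124   1.1894]
coldbox [ 0.5634 -0.1221  0.1689] 0.9 [320. 247.]
coldbox [ 0.4756 -0.5221  0.1525] 0.5 [499. 290.]
lid [ 0.5556 -0.1033  0.1604] 0.73 [311. 251.]
lid_handle [ 0.5536 -0.1089  0.1669] 0.97 [314. 252.]
marker [ 0.6007 -0.2607  0.197 ] 0.94 [384. 230.]
marker [ 0.5622 -0.1216  0.1653] 0.19 [319. 248.]
marker_tip [ 0.6037 -0.255   0.1937] 0.83 [381. 229.]
brick [ 0.6408 -0.4064  0.0368] 0.68 [433. 223.]
brick [ 0.8034 -0.1908  0.0199] 0.62 [347. 161.]
brick [ 0.5954 -0.1308  0.193 ] 0.57 [324. 232.]
brick [0.7085 0.1935 0.0997] 0.29 [190. 188.]
tray [0.4436 0.2641 0.0047] 0.76 [169. 297.]
sharps [ 0.477  -0.5228  0.1502] 0.71 [499. 289.]
sharps [ 0.6029 -0.2591  0.1963] 0.6 [383. 229.]
sharps [ 0.5654 -0.1208  0.1688] 0.5 [319. 246.]
sharps [0.7078 0.1928 0.1037] 0.42 [190. 188.]
sanitiser [0.7064 0.1976 0.0998] 0.7 [188. 189.]
vial [ 0.4042 -0.0019  0.0455] 0.49 [270. 315.]
1.1 [[ 0.9685  0.2491  0.    ]
 [ 0.2491 -0.9685  0.    ]
 [ 0.     -0.     -1.    ]] [ 0.0832 -0.245   0.4627] [ 0.1557 -0.6052  0.2395]
```

View pics/scene0.png

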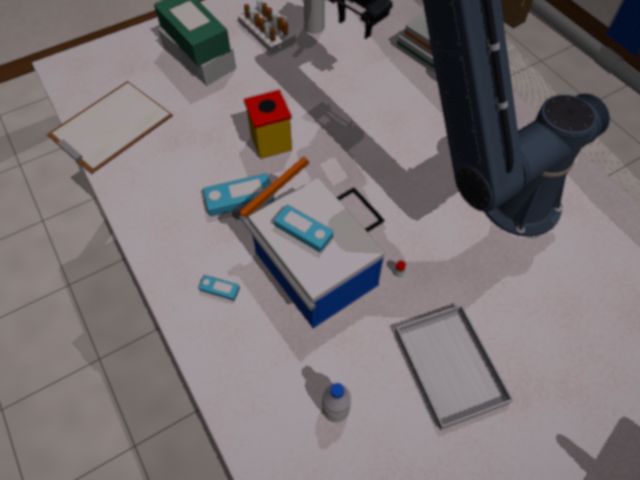

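View pics/top0.png

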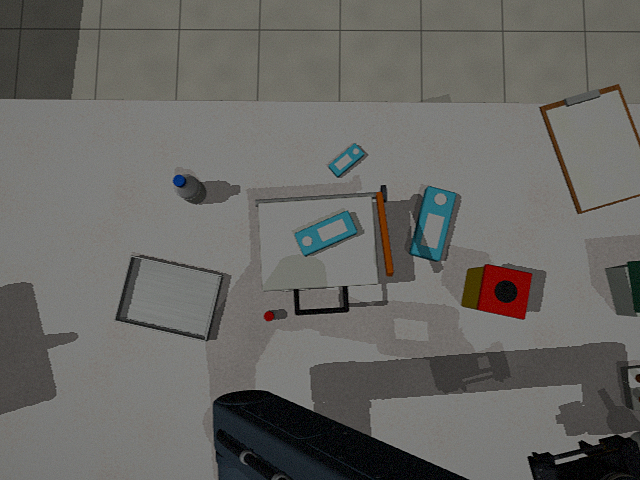

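The scene shows the lid with its brick at (303,226), the marker arm at (271,189) and the tray at (453,368). There are three bricks in the top view: on the lid (324,232), on the counter at (435,223), and a small one at (347,161). The one on the lid fits "lying on the lid". I'll check the sizes and take one crop.

Run:
```python
from h import *
c=cap('top'); 
im=c['frame'][:,:,::-1]
cv2.imwrite('pics/crop1.png',cv2.resize(im[130:340,235:475],None,fx=2.8,fy=2.8,interpolation=cv2.INTER_CUBIC))
hsv=cv2.cvtColor(c['frame'],cv2.COLOR_RGB2HSV)
def rect(m,z,name):
    cs,_=cv2.findContours(m.astype(np.uint8),cv2.RETR_EXTERNAL,cv2.CHAIN_APPROX_NONE)
    for k in cs:
        if cv2.contourArea(k)<150: continue
        P=atz(c,k[:,0,:].astype(float),z)[:,:2]
        r=cv2.minAreaRect((P*1000).astype(np.float32)); print(name,np.round(r[0],1),np.round(r[1],1),round(r[2],1),proj(c,[r[0][0]/1e3,r[0][1]/1e3,z])[0].round())
for t,z in [('brick',None),('tray',.03),('lid',.165),('coldbox',.165),('marker',.19)]:
    for r in finder.outline_of('top',t):
        m=np.array(r['pixels']); u=np.argwhere(m).mean(0)
        zz=z
        if z is None: zz=.193 if abs(u[1]-324)<15 and abs(u[0]-232)<15 else .028
        rect(m,zz,t+' %.2f'%r['confidence'])
```

```text
brick 0.82 [ 592.5 -133.7] [ 55.6 129.2] 24.0 [325. 233.]
brick 0.82 [ 641.3 -405.7] [ 84.8 187.2] 75.1 [432. 223.]
brick 0.66 [ 802.3 -184.5] [41.4 93.1] 41.8 [345. 160.]
tray 0.81 [441.8 258.5] [247.3 172.2] 78.5 [168. 298.]
lid 0.88 [ 545.4 -118.5] [256.4 262.5] 4.4 [318. 255.]
coldbox 0.80 [ 554.4 -135.9] [274.3 301.2] 6.5 [326. 251.]
marker 0.81 [ 601.  -260.2] [196.4  25.7] 4.0 [383. 230.]
```

View pics/crop1.png

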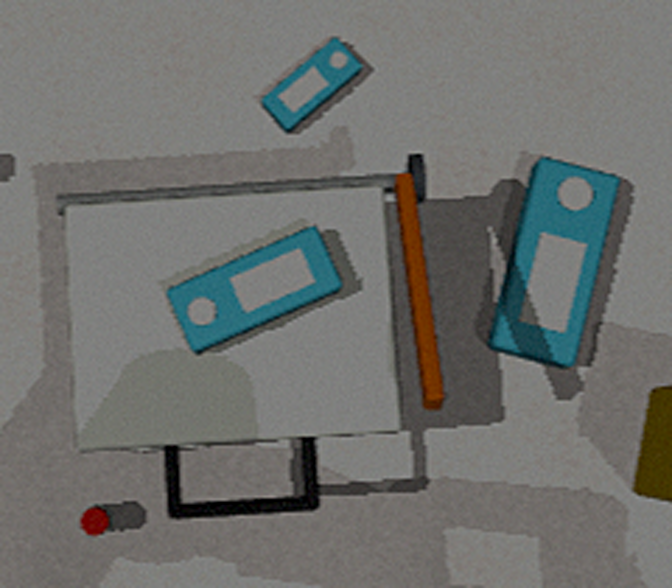

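The crop confirms it. The lid brick at crop (255,290) measures 56x129 mm, against 85x187 mm and 41x93 mm for the two lookalikes, so it is the middle-sized one. It lies label-up. Next I'll fit the box and marker pose from both cameras.

```bash
cat > fit.py <<'E'
from h import *
from scipy.optimize import minimize, least_squares
def slab(p,phi,y0,y1,x0=0.,x1=.2):
    x,y,yaw=p; cs,sn=np.cos(yaw),np.sin(yaw); P=[]
    for f in (x0,x1):
        for u in (0,.025):
            for yy in (y0,y1):
                bx=.1-f*np.cos(phi)+u*np.sin(phi); z=.14+f*np.sin(phi)+u*np.cos(phi)
                P.append([x+cs*bx-sn*yy,y+sn*bx+cs*yy,z])
    return np.array(P)
def mask(c,P):
    m=np.zeros((480*4,640*4),np.uint8)
    cv2.fillConvexPoly(m,cv2.convexHull((proj(c,P)*4+1.5).round().astype(np.int32)),255)
    return cv2.resize(m,(640,480),interpolation=cv2.INTER_AREA)/255.
def orange(c):
    h=cv2.cvtColor(c['frame'],cv2.COLOR_RGB2HSV); m=((h[...,0]>4)&(h[...,0]<18)&(h[...,1]>170)&(h[...,2]>50)).astype(np.uint8)
    n,l,s,_=cv2.connectedComponentsWithStats(m); w=finder_near(c); 
    k=min(range(1,n),key=lambda i:np.linalg.norm(_[i]-w)+(1e4 if s[i,4]<150 else 0)); return (l==k).astype(float)
def finder_near(c): return proj(c,[.602,-.26,.193])[0]
E
python3 - <<'E'
from fit import *
T=cap('top');S=cap('scene')
uv=np.array([[80,450],[400,432],[385,187],[245,508]])/2.8+[235,130]
L=np.array([[-.1,.13,.165],[-.1,-.13,.165],[.1,-.13,.165],[-.152,0,.152]])
def W(p):
    x,y,a=p; return np.c_[x+np.cos(a)*L[:,0]-np.sin(a)*L[:,1],y+np.sin(a)*L[:,0]+np.cos(a)*L[:,1],L[:,2]]
r=least_squares(lambda p:(proj(T,W(p))-uv).ravel(),[.56,-.12,.08]); print('pts',r.x,np.degrees(r.x[2]),r.fun)
oT,oS=orange(T),orange(S); print(oT.sum(),oS.sum())
def cost(q):
    P=slab(q[:3],q[3],-.154,-.140)
    return sum(abs(mask(c,P)-o).sum()/o.sum() for c,o in((T,oT),(S,oS)))+ np.sum((proj(T,W(q[:3]))-uv)**2)/40
best=min((minimize(cost,list(r.x)+[p],method='Nelder-Mead',options=dict(initial_simplex=np.array([list(r.x)+[p]]+[list(np.array(list(r.x)+[p])+d) for d in np.diag([.008,.008,.03,.1])]),maxiter=250)) for p in(.4,.5,.6)),key=lambda o:o.fun)
print('joint',best.x,best.fun)
x,y,a=best.x[:3]; print('handle',x-.152*np.cos(a),y-.152*np.sin(a))
for f in np.arange(-.06,.07,.02):
    q=best.x.copy();q[3]+=f;print(q[3],cost(q)-cost(best.x))
for c,o in((T,oT),(S,oS)):
    qq=minimize(lambda f:abs(mask(c,slab(best.x[:3],f[0],-.154,-.140))-o).sum(),[best.x[3]],method='Nelder-Mead',options=dict(initial_simplex=[[best.x[3]-.05],[best.x[3]+.05]]));print(qq.x,qq.fun/o.sum())
E
```

```text
pts [ 0.5728 -0.1185  0.0722] 4.135734328270044 [-1.4175  0.5952  1.4526  0.3754  0.4566 -0.9886 -0.5012 -0.0637]
590.0 659.0
joint [ 0.5729 -0.1179  0.0756  0.3843] 0.8225609256585285
handle 0.4213235213242622 -0.1294067015097785
0.3243138343184794 0.06879012935901452
0.3443138343184794 0.041284341210057196
0.3643138343184794 0.03971049925589942
0.3843138343184794 0.0
0.4043138343184794 0.04394254767311623
0.4243138343184794 0.08509935040604033
0.4443138343184794 0.17465641517531372
[0.3554] 0.2352741774675972
[0.3843] 0.4166503020024398
```

Call:
play_rows([
  [[0, 0, -0.03, 0, 0, 0], [0.0, 0, -0.07, 0, 0, 0], [0, 0, -0.11, 0, 0, 0]],
], fingers=0.087)

```text
time_s: 1.75
position: [0.1556, -0.6044, 0.3495]
tcp_rot: [[0.968, 0.249, -0.0], [0.249, -0.968, 0.004], [0.001, -0.004, -1.0]]
force: [-0.8, -0.2, -0.1]
opening: 0.998
grasp_force: 0.0
```

Call:
play_rows([
  [[0.033, -0.021, 0, 0, 0, -6], [0.066, -0.042, 0, 0, 0, -12], [0.099, -0.064, 0, 0, 0, -18], [0.132, -0.085, 0, 0, 0, -24], [0.165, -0.106, 0, 0, 0, -30], [0.198, -0.127, 0, 0, 0, -36], [0.231, -0.148, 0, 0, 0, -42], [0.264, -0.17, 0, 0, 0, -48]],
])

```text
time_s: 2.42
position: [0.3701, -0.3734, 0.3498]
tcp_rot: [[0.459, 0.889, 0.0], [0.889, -0.459, -0.001], [-0.0, 0.001, -1.0]]
force: [0.6, 0.4, -0.3]
opening: 1.003
grasp_force: 0.0
```

```bash
cat >> h.py <<'E'
from scipy.spatial.transform import Rotation as Ro
def go(p,R):
    s=bot.read_state(); R0=np.array(s['tcp_rot']); 
    print('t',s['time_s'],'d',R0.T@(np.array(p)-s['position']),'w',np.degrees(Ro.from_matrix(R0.T@R).as_rotvec()),'F',np.array(s['force']),'q',np.array(s['joint_positions']))
def down(ya,tilt=0):
    # y axis at world angle ya deg; tilt about box y by tilt rad (fingers lean toward robot)
    a=np.radians(ya); y=np.array([np.cos(a),np.sin(a),0]); z=np.array([0,0,-1.]); R=np.c_[np.cross(y,z),y,z]
    ax=np.array([-np.sin(a),np.cos(a),0]); return Ro.from_rotvec(ax*tilt).as_matrix()@R
E
python3 -c "
from h import *
go([.5925,-.1337,.35],down(24))"
```

```text
t 2.4167 d [ 0.315   0.0877 -0.0002] w [  0.0284   0.0328 -51.2989] F [ 0.6211  0.3789 -0.2523] q [-57.4477  15.7069  87.7278   0.005   76.5236 -30.1499]
```

Call:
play_rows([
  [[0.039, 0.011, 0, 0, 0, -6.4], [0.079, 0.022, 0, 0, 0, -12.8], [0.118, 0.033, 0, 0, 0, -19.2], [0.158, 0.044, 0, 0, 0, -25.6], [0.197, 0.055, 0, 0, 0, -32], [0.236, 0.066, 0, 0, 0, -38.4], [0.276, 0.077, 0, 0, 0, -44.8], [0.315, 0.088, 0, 0, 0, -51.3]],
])

```text
time_s: 3.08
position: [0.594, -0.1344, 0.3497]
tcp_rot: [[-0.408, 0.913, 0.0], [0.913, 0.408, -0.0], [-0.0, 0.0, -1.0]]
force: [0.0, -0.9, -0.5]
opening: 0.999
grasp_force: 0.0
```

```bash
python3 -c "
from h import *
c=cap('wrist','w1.png')
for r in finder.recognise('wrist','brick'): print(r)
for r in finder.outline_of('wrist','brick')[:2]:
    m=np.array(r['pixels']).astype(np.uint8); k=max(cv2.findContours(m,0,1)[0],key=len)
    P=atz(c,k[:,0,:].astype(float),.193)[:,:2]; R=cv2.minAreaRect((P*1000).astype(np.float32)); print(R, r['confidence'])
go([.5925,-.1337,.187],down(24))"
```

```text
{'at': [0.6634, -0.4073, 0.041], 'confidence': 0.96}
{'at': [0.5881, -0.1269, 0.1942], 'confidence': 0.91}
{'at': [0.7951, -0.1745, 0.0186], 'confidence': 0.72}
((594.330078125, -133.49903869628906), (54.98408508300781, 128.17462158203125), 24.50945472717285) 0.91
((625.5567626953125, -301.4652099609375), (108.92206573486328, 51.476383209228516), 24.82249641418457) 0.91
t 3.2333 d [ 0.0008 -0.0015  0.1621] w [-0.0027 -0.0094 -0.0177] F [-0.4858 -0.7081  0.1715] q [-23.1953  23.1781  76.3149   0.0045  80.5158 -47.1784]
```

View pics/w1.png

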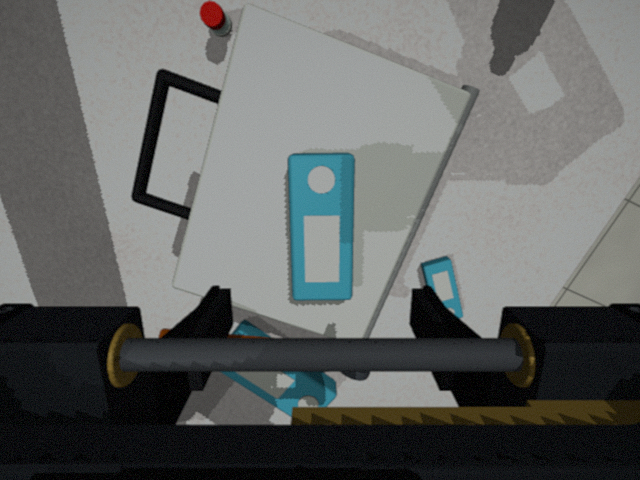

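The wrist view shows the brick at (321,227), centred between the fingers, and it agrees with the top view to within 2 mm. I'll descend and grip.

Call:
play_rows([
  [[0.001, 0, 0.04, 0, 0, 0], [0.001, 0, 0.08, 0, 0, 0], [0.001, 0, 0.115, 0, 0, 0], [0.001, 0, 0.14, 0, 0, 0], [0.001, 0, 0.155, 0, 0, 0], [0.001, 0, 0.162, 0, 0, 0], [0.001, 0, 0.162, 0, 0, 0]],
])

```text
time_s: 3.82
position: [0.5908, -0.1362, 0.1859]
tcp_rot: [[-0.4, 0.916, -0.004], [0.916, 0.4, 0.001], [0.003, -0.003, -1.0]]
force: [-0.1, -0.1, -0.1]
opening: 1.003
grasp_force: 0.0
```

Call:
play_rows([
  [[0, 0, 0, 0, 0, 0], [0, 0, 0, 0, 0, 0], [0, 0, 0, 0, 0, 0], [0, 0, 0, 0, 0, 0], [0, 0, 0, 0, 0, 0], [0, 0, 0, 0, 0, 0]],
], fingers=0.04)

```text
time_s: 4.32
position: [0.5933, -0.1354, 0.1884]
tcp_rot: [[-0.402, 0.915, 0.003], [0.916, 0.402, -0.0], [-0.001, 0.002, -1.0]]
force: [1.0, 0.5, 0.8]
opening: 0.635
grasp_force: 6.8
```

Call:
play_rows([
  [[0, 0, -0.005, 0, 0, 0], [0, 0, -0.02, 0, 0, 0], [0, 0, -0.05, 0, 0, 0], [0, 0, -0.09, 0, 0, 0], [0, 0, -0.13, 0, 0, 0], [0, 0, -0.16, 0, 0, 0]],
])

```text
time_s: 4.82
position: [0.5925, -0.1354, 0.3505]
tcp_rot: [[-0.403, 0.915, 0.001], [0.915, 0.403, -0.001], [-0.001, 0.001, -1.0]]
force: [0.6, 0.3, -3.1]
opening: 0.632
grasp_force: 30.2
```

```bash
python3 -c "
from h import *
go([.4418,.2585,.35],down(-11.5))"
```

```text
t 4.8167 d [ 0.4212  0.0206 -0.    ] w [ 0.075   0.054  35.2375] F [ 0.6287  0.3129 -3.1192] q [-23.3912  22.9589  76.4628  -0.0101  80.4879 -47.127 ]
```

Call:
play_rows([
  [[0.015, 0, 0, 0, 0, 1], [0.045, 0.002, 0, 0, 0, 3], [0.08, 0.004, 0, 0, 0, 6], [0.115, 0.006, 0, 0, 0, 9], [0.15, 0.008, 0, 0, 0, 12], [0.185, 0.01, 0, 0, 0, 15], [0.22, 0.011, 0, 0, 0, 18], [0.255, 0.012, 0, 0, 0, 21]],
])

```text
time_s: 5.48
position: [0.4991, 0.1042, 0.3472]
tcp_rot: [[-0.045, 0.999, -0.002], [0.999, 0.045, -0.0], [0.0, -0.002, -1.0]]
force: [1.0, -0.3, -2.8]
opening: 0.627
grasp_force: 30.2
```

```bash
python3 -c "
from h import *
go([.4418,.2585,.35],down(-11.5))"
```

```text
t 5.4833 d [ 0.1567 -0.0504 -0.0027] w [-0.1126  0.0134 14.066 ] F [ 0.9901 -0.3023 -2.8113] q [-0.7751 14.4958 89.8935 -0.0063 75.7237 -3.3395]
```

Call:
play_rows([
  [[0.033, -0.01, 0, 0, 0, 3], [0.066, -0.021, 0, 0, 0, 6], [0.1, -0.032, 0, 0, 0, 9], [0.13, -0.042, 0, 0, 0, 12], [0.15, -0.049, 0, 0, 0, 14], [0.157, -0.05, 0, 0, 0, 14], [0.157, -0.05, 0, 0, 0, 14]],
])

```text
time_s: 6.07
position: [0.4422, 0.2585, 0.3472]
tcp_rot: [[0.192, 0.981, -0.001], [0.981, -0.192, -0.0], [-0.001, -0.001, -1.0]]
force: [0.7, 0.8, -3.2]
opening: 0.633
grasp_force: 30.2
```

```bash
python3 -c "
from h import *
c=cap('scene'); 
for cam in ('scene','wrist'):
    c=cap(cam,'tr_'+cam+'.png')
    for r in finder.outline_of(cam,'tray')[:2]:
        m=np.array(r['pixels']).astype(np.uint8); k=max(cv2.findContours(m,0,1)[0],key=len)
        P=atz(c,k[:,0,:].astype(float),.03)[:,:2]; print(cam,cv2.minAreaRect((P*1000).astype(np.float32)), r['confidence'])
go([.4418,.2585,.0285],down(-11.5))"
```

```text
scene ((445.81903076171875, 261.37457275390625), (245.93222045898438, 180.64500427246094), 78.11979675292969) 0.78
t 6.3167 d [ 0.0022 -0.0026  0.3189] w [-0.0078  0.0415  0.1329] F [-0.0986 -0.2445 -2.5478] q [17.4836 14.6814 89.5905 -0.0335 75.755  28.8589]
```

View pics/tr_wrist.png

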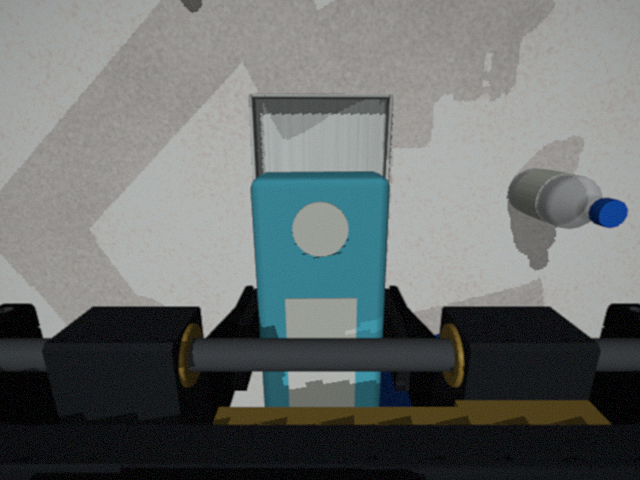

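The wrist view shows the brick level in the jaws, in line with the tray (rim at 255–390 px), label up. I'll lower it.

Call:
play_rows([
  [[0.002, 0, 0.035, 0, 0, 0], [0.002, 0, 0.075, 0, 0, 0], [0.002, 0, 0.115, 0, 0, 0], [0.002, 0, 0.155, 0, 0, 0], [0.002, 0, 0.195, 0, 0, 0], [0.002, 0, 0.235, 0, 0, 0], [0.002, 0, 0.27, 0, 0, 0], [0.002, 0, 0.295, 0, 0, 0]],
])

```text
time_s: 6.98
position: [0.4437, 0.2578, 0.0497]
tcp_rot: [[0.197, 0.98, -0.003], [0.98, -0.197, -0.001], [-0.002, -0.002, -1.0]]
force: [-0.0, 0.1, -3.7]
opening: 0.632
grasp_force: 30.2
```

Call:
play_rows([
  [[0, 0, 0.006, 0, 0, 0], [0, 0, 0.011, 0, 0, 0], [0, 0, 0.015, 0, 0, 0], [0, 0, 0.018, 0, 0, 0], [0, 0, 0.018, 0, 0, 0], [0, 0, 0.018, 0, 0, 0]],
])

```text
time_s: 7.48
position: [0.4447, 0.2595, 0.0358]
tcp_rot: [[0.195, 0.981, 0.002], [0.981, -0.195, 0.001], [0.001, 0.002, -1.0]]
force: [-0.4, 0.0, -3.1]
opening: 0.627
grasp_force: 30.2
```

```bash
python3 -c "
from h import *
for i in range(2):
    cap('scene'); go([.4418,.2585,.0285],down(-11.5)); print(bot.read_state()['position'][2])"
```

```text
t 7.5333 d [-0.0016 -0.0026  0.0072] w [ 0.1287 -0.0709  0.2341] F [ 0.2317 -0.0868 -2.479 ] q [ 17.8232  41.2978 106.2429  -0.0017  32.3123  29.0906]
0.03575396971846179
t 7.5833 d [-0.0015 -0.0024  0.0071] w [ 0.1122 -0.0618  0.2388] F [-0.755   0.2868 -3.3953] q [ 17.8252  41.3087 106.2545  -0.0014  32.3087  29.0877]
0.035634910887811226
```

Slow, 1 mm at a time near contact.

Call:
play_rows([
  [[0, 0, 0.002, 0, 0, 0], [0, 0, 0.003, 0, 0, 0], [0, 0, 0.004, 0, 0, 0], [0, 0, 0.005, 0, 0, 0], [0, 0, 0.005, 0, 0, 0], [0, 0, 0.005, 0, 0, 0]],
])

```text
time_s: 8.08
position: [0.4437, 0.2592, 0.0294]
tcp_rot: [[0.195, 0.981, -0.0], [0.981, -0.195, -0.0], [-0.0, -0.0, -1.0]]
force: [0.8, -0.2, -2.6]
opening: 0.625
grasp_force: 30.2
```

Call:
play_rows([
  [[0, 0, 0.0005, 0, 0, 0], [0, 0, 0.001, 0, 0, 0], [0, 0, 0.0015, 0, 0, 0], [0, 0, 0.0015, 0, 0, 0]],
])

```text
time_s: 8.42
position: [0.4437, 0.2592, 0.0279]
tcp_rot: [[0.196, 0.981, -0.0], [0.981, -0.196, -0.0], [-0.0, -0.0, -1.0]]
force: [0.3, 0.8, -3.0]
opening: 0.631
grasp_force: 30.2
```

Call:
play_rows([
  [[0, 0, 0.0005, 0, 0, 0], [0, 0, 0.001, 0, 0, 0], [0, 0, 0.001, 0, 0, 0]],
])

```text
time_s: 8.67
position: [0.4439, 0.2592, 0.0276]
tcp_rot: [[0.196, 0.981, 0.0], [0.981, -0.196, 0.0], [0.0, 0.0, -1.0]]
force: [-1.2, -1.3, 2.2]
opening: 0.626
grasp_force: 30.1
```

Contact: the force changed from −3 to +2 N. I'll release and rise.

Call:
play_rows([
  [[0, 0, 0, 0, 0, 0], [0, 0, 0, 0, 0, 0], [0, 0, 0, 0, 0, 0], [0, 0, 0, 0, 0, 0]],
], fingers=0.08)

```text
time_s: 9.0
position: [0.444, 0.2593, 0.0271]
tcp_rot: [[0.196, 0.981, 0.0], [0.981, -0.196, 0.0], [0.0, 0.0, -1.0]]
force: [-0.5, 0.2, -0.0]
opening: 0.845
grasp_force: 0.0
```

Call:
play_rows([
  [[0, 0, -0.008, 0, 0, 0], [0, 0, -0.03, 0, 0, 0], [0, 0, -0.07, 0, 0, 0], [0, 0, -0.11, 0, 0, 0], [0, 0, -0.15, 0, 0, 0], [0, 0, -0.19, 0, 0, 0], [0, 0, -0.23, 0, 0, 0], [0, 0, -0.27, 0, 0, 0]],
])

```text
time_s: 9.67
position: [0.443, 0.259, 0.2997]
tcp_rot: [[0.195, 0.981, 0.0], [0.981, -0.195, 0.0], [0.0, 0.0, -1.0]]
force: [0.8, 0.7, -0.5]
opening: 0.92
grasp_force: 0.0
```

Run:
```python
from h import *
c=cap('wrist','placed.png')
go([.4213,-.1294,.30],down(4.3))
```

```text
t 9.7167 d [-0.3878  0.0503  0.0053] w [  0.9076  -0.3665 -15.5479] F [1.5777 1.4334 4.6715] q [17.8451 16.9421 92.9186  0.0122 69.1635 29.0892]
```

View pics/placed.png

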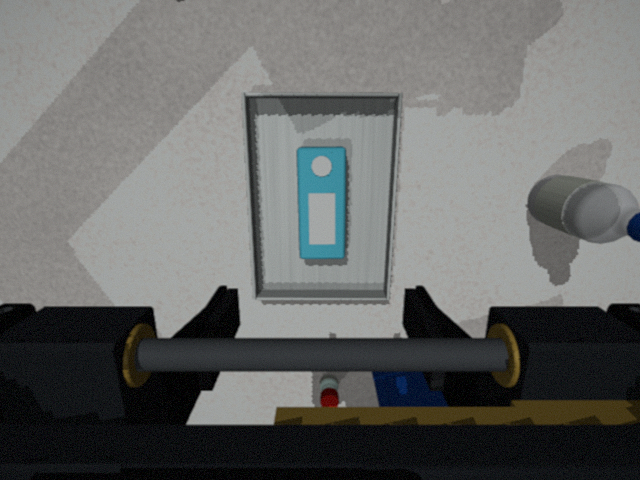

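The brick lies flat and label-up on the tray floor at (322,203). Next is the handle.

Call:
play_rows([
  [[-0.035, 0.004, 0, 0, 0, -1.5], [-0.07, 0.009, 0, 0, 0, -3], [-0.105, 0.013, 0, 0, 0, -4.5], [-0.14, 0.018, 0, 0, 0, -6], [-0.175, 0.022, 0, 0, 0, -7.5], [-0.21, 0.027, 0, 0, 0, -9], [-0.245, 0.032, 0, 0, 0, -11], [-0.28, 0.036, 0, 0, 0, -13]],
], fingers=0.045)

```text
time_s: 10.38
position: [0.4238, -0.0239, 0.2974]
tcp_rot: [[-0.032, 0.999, 0.001], [0.999, 0.032, -0.0], [-0.0, 0.001, -1.0]]
force: [0.6, -0.9, -0.3]
opening: 0.529
grasp_force: 0.0
```

Run:
```python
from h import *
c=cap('wrist','han.png')
S=bot.read_state(); print(np.array(S['position']))
for r in finder.recognise('wrist','lid_handle'): print(r)
go([.4213,-.1294,.27],down(4.3))
```

```text
[ 0.4243 -0.0298  0.2974]
{'at': [0.5681, -0.0374, 0.1601], 'confidence': 0.86}
{'at': [0.5551, -0.0325, 0.1654], 'confidence': 0.32}
t 10.4833 d [-0.1025 -0.0057  0.0276] w [ 0.0573  0.1324 -2.9245] F [0.8148 0.0894 0.4288] q [-18.6573   9.9965 104.7151  -0.1125  65.1867 -19.9857]
```

View pics/han.png

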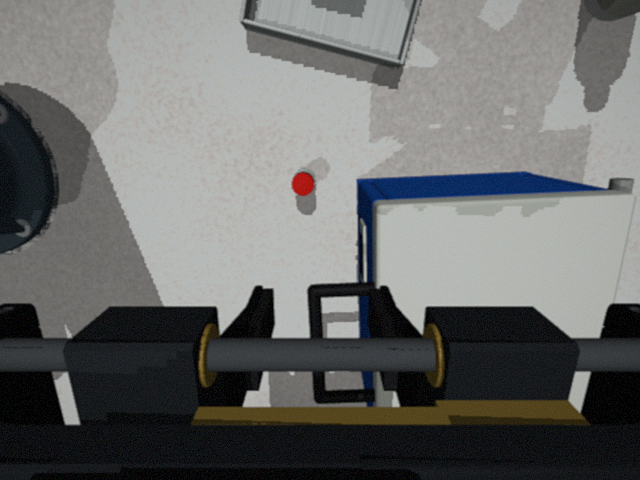

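The wrist view shows the handle bar at u≈318, v 287–398, and the front left lid corner at (376,203). I'll measure it.

Run:
```python
from h import *
c=cap('wrist')
print(atz(c,[[316,291],[319,396],[317.5,343]],.152)); print(atz(c,[[376,203],[634,190]],.165))
g=c['frame'].sum(2)[[305,315,322]]
for r in g: print(r[300:345])
a=.0756;print(.5729-.1*np.cos(a)-.13*np.sin(a),-.1179-.1*np.sin(a)+.13*np.cos(a))
```

```text
[[ 0.4219 -0.0773  0.152 ]
 [ 0.427  -0.1859  0.152 ]
 [ 0.4243 -0.1284  0.152 ]]
[[0.4661 0.003  0.165 ]
 [0.6607 0.0177 0.165 ]]
[561 553 555 558 551 557 551 447 249  75  33  84  76  78  40  77  59  67
  27   2  93 316 479 546 560 554 550 552 554 553 558 556 560 567 556 559
 560 556 544 548 550 543 547 552 553]
[563 544 551 560 555 550 554 542 406 182  48  26  74  42  90  45  82  52
  55  22   3 111 270 331 352 350 336 350 339 347 349 360 355 343 340 351
 357 341 341 340 339 327 335 332 339]
[553 546 548 549 556 549 557 559 487 325 127  10  55  55  53  68  39  48
  54  35  64  63 221 322 352 346 346 374 466 545 558 547 544 537 547 547
 544 551 556 552 548 551 550 551 557]
0.4633669910050967 0.004175877799516309
```

Call:
play_rows([
  [[-0.03, -0.001, 0, 0, 0, -1], [-0.065, -0.003, 0, 0, 0, -2], [-0.09, -0.004, 0, 0, 0, -2.9], [-0.0995, -0.004, 0, 0, 0, -2.9], [-0.0995, -0.004, 0.0, 0, 0, -2.9], [-0.0995, -0.004, 0.03, 0, 0, -2.9], [-0.0995, -0.004, 0.06, 0, 0, -2.9], [-0.0995, -0.004, 0.06, 0, 0, -2.9]],
], fingers=0.034)

```text
time_s: 11.2
position: [0.42, -0.1181, 0.2332]
tcp_rot: [[-0.082, 0.997, -0.01], [0.997, 0.082, 0.007], [0.007, -0.009, -1.0]]
force: [-0.7, 0.2, 0.1]
opening: 0.39
grasp_force: 0.0
```

Run:
```python
from h import *
c=cap('scene')
go([.423,-.1289,.15],down(4.3))
print(bot.read_state()['opening'],bot.read_state()['position'])
```

```text
t 11.25 d [-0.0106  0.0015  0.0851] w [-0.3616 -0.3018  0.4115] F [ 0.3386  1.0463 -0.7446] q [-30.4757  16.3983 107.8276   0.048   56.2435 -35.214 ]
0.39205973395111243 [ 0.4212 -0.1189  0.2352]
```

Call:
play_rows([
  [[-0.008, 0.0015, 0.02, 0, 0, 0], [-0.008, 0.0015, 0.045, 0, 0, 0], [-0.008, 0.0015, 0.065, 0, 0, 0], [-0.008, 0.0015, 0.078, 0, 0, 0], [-0.008, 0.0015, 0.084, 0, 0, 0], [-0.008, 0.0015, 0.084, 0, 0, 0]],
])

```text
time_s: 11.75
position: [0.4258, -0.129, 0.1532]
tcp_rot: [[-0.082, 0.997, -0.001], [0.997, 0.082, 0.001], [0.001, -0.001, -1.0]]
force: [0.5, 0.3, -0.1]
opening: 0.393
grasp_force: 0.0
```

Call:
play_rows([
  [[0, 0, 0, 0, 0, 0], [0, 0, 0, 0, 0, 0], [0, 0, 0, 0, 0, 0], [0, 0, 0, 0, 0, 0], [0, 0, 0, 0, 0, 0], [0, 0, 0, 0, 0, 0]],
], fingers=0.0)

```text
time_s: 12.25
position: [0.4236, -0.1301, 0.1535]
tcp_rot: [[-0.083, 0.997, -0.004], [0.997, 0.083, -0.001], [-0.0, -0.004, -1.0]]
force: [-6.6, -3.3, 4.2]
opening: 0.123
grasp_force: 30.0
```

Run:
```python
from h import *
T=cap('top'); s=bot.read_state()
print(s['position'],s['force'],s['opening'],s['grasp_force'],np.array(s['tcp_rot']),s['joint_positions'])
```

```text
[ 0.4236 -0.1301  0.1535] [-5.7833 -4.2595  4.3803] 0.12789549035113087 29.973328113555908 [[-0.0825  0.9966 -0.0041]
 [ 0.9966  0.0825 -0.0006]
 [-0.0003 -0.0042 -1.    ]] [-31.4783  24.9799 112.323   -0.2256  42.8799 -36.0427]
```

The bar is gripped: opening 11 mm, grip force 30 N. I'll lift along the hinge arc to about 0.3 rad, below the marker, then compare the two.

Call:
play_rows([
  [[0, 0.001, -0.01, 2.3, 0, 0], [0, 0.0017, -0.0175, 4, 0, 0], [0, 0.0026, -0.0251, 5.73, 0, 0], [0, 0.0038, -0.033, 7.5, 0, 0], [0, 0.005, -0.0386, 8.9, 0, 0], [0, 0.0062, -0.0442, 10.2, 0, 0], [0, 0.0077, -0.0498, 11.46, 0, 0], [0, 0.0077, -0.0498, 11.46, 0, 0]],
])

```text
time_s: 12.97
position: [0.4312, -0.1295, 0.2032]
tcp_rot: [[-0.082, 0.975, -0.204], [0.997, 0.08, -0.017], [-0.0, -0.205, -0.979]]
force: [-4.7, -3.3, -2.9]
opening: 0.126
grasp_force: 30.0
```

Call:
play_rows([
  [[0, 0, 0, 0, 0, 0], [0, 0, 0, 0, 0, 0]],
])

```text
time_s: 13.13
position: [0.431, -0.1295, 0.2025]
tcp_rot: [[-0.082, 0.976, -0.203], [0.997, 0.08, -0.017], [-0.0, -0.204, -0.979]]
force: [-4.6, -2.4, -3.7]
opening: 0.126
grasp_force: 30.0
```

Run:
```python
from fit import *
T=cap('top','t2.png');S=cap('scene','s2.png'); s=bot.read_state()
print(s['position'],s['force'],s['opening'],s['grasp_force'],np.array(s['tcp_rot']),s['joint_positions'])
for n,c in(('a',S),('b',T)):
    u,v=proj(c,[.58,-.2,.18])[0].astype(int); w=c['frame'][v-75:v+75,u-100:u+100,::-1]
    cv2.imwrite('pics/l2%s.png'%n,cv2.resize(w,None,fx=3,fy=3,interpolation=cv2.INTER_CUBIC)); print(u-100,v-75)
ia,ib=cv2.imread('pics/l2a.png'),cv2.imread('pics/l2b.png')
cv2.imwrite('pics/l2.png',cv2.resize(np.vstack([ia,ib])[:, :],(450,600)) if 0 else cv2.resize(np.hstack([ia,ib]),(800,300)))
cv2.imwrite('pics/l2a4.png',cv2.resize(ia,(800,600)))
```

```text
[ 0.431  -0.1296  0.2025] [-3.9259 -3.5179 -3.0407] 0.128130552864553 29.974774718284607 [[-0.0814  0.9758 -0.2029]
 [ 0.9967  0.0797 -0.0167]
 [-0.0002 -0.2036 -0.9791]] [-26.9892  24.5974 101.7141  -6.8439  63.8819 -28.0957]
194 129
255 164
```

View pics/l2a4.png

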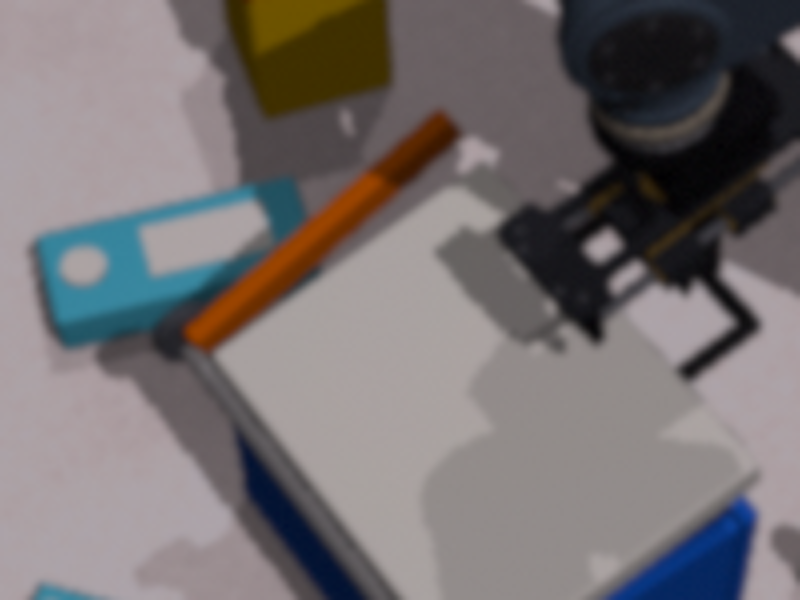

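The crop shows the marker tip's top corners at (440,112) and (460,130), well above the lid's front corner at (461,184). The lid is at about 0.2 rad, and I'll convert the gap to an angle.

```bash
cat >> fit.py <<'E'
def cornerpt(p,phi,yy,f=.2,u=.025):
    x,y,a=p; bx=.1-f*np.cos(phi)+u*np.sin(phi); z=.14+f*np.sin(phi)+u*np.cos(phi)
    return np.array([x+np.cos(a)*bx-np.sin(a)*yy,y+np.sin(a)*bx+np.cos(a)*yy,z])
def orange2(c):
    h=cv2.cvtColor(c['frame'],cv2.COLOR_RGB2HSV); m=((h[...,0]>2)&(h[...,0]<19)&(h[...,1]>140)&(h[...,2]>25)).astype(np.uint8)
    n,l,s,ce=cv2.connectedComponentsWithStats(m); w=finder_near(c)
    k=min(range(1,n),key=lambda i:np.linalg.norm(ce[i]-w)+(1e4 if s[i,4]<150 else 0)); return (l==k).astype(float)
E
cat > meas.py <<'E'
from fit import *
P0=[.575,-.1176,.08]
T=cap('top');S=cap('scene')
for n,c in(('top',T),('scene',S)):
    o=orange2(c); ys,xs=np.nonzero(o); 
    def cost(q): return abs(mask(c,slab([q[0],q[1],q[2]],q[3],-.154,-.140))-o).sum()/o.sum()+ ((q[2]-.08)/.1)**2
    rs=[]
    for p in(.35,.42,.5,.58):
        q0=np.array(P0+[p]); r=minimize(cost,q0,method='Nelder-Mead',options=dict(initial_simplex=np.vstack([q0]+[q0+d for d in np.diag([.006,.006,.02,.08])]),maxiter=300)); rs.append(r)
    r=min(rs,key=lambda r:r.fun); print(n,'area',o.sum(),mask(c,slab(r.x[:3],r.x[3],-.154,-.14)).sum(),'x y yaw phi',r.x,r.fun,[round(k.x[3],3) for k in rs],[round(k.fun,3) for k in rs])
E
python3 - <<'E'
exec(open('meas.py').read())
f=lambda phi,yy,fx=.2:proj(S,cornerpt(P0,phi,yy,fx))[0]
for a in (.2,.35,.4,.45,.5,.55): print(a,'lid',f(a,-.13),'mk in',f(a,-.14),'out',f(a,-.154))
print('root',f(.4,-.154,0),f(.4,-.14,0))
E
```

```text
top area 596.0 709.4823529411765 x y yaw phi [ 0.5698 -0.1163  0.079   0.4552] 0.20837930580964842 [np.float64(0.376), np.float64(0.34), np.float64(0.43), np.float64(0.455)] [np.float64(0.217), np.float64(0.214), np.float64(0.261), np.float64(0.208)]
scene area 739.0 929.878431372549 x y yaw phi [ 0.5759 -0.1195  0.08    0.3337] 0.25863250846357466 [np.float64(0.334), np.float64(0.372), np.float64(0.41), np.float64(0.384)] [np.float64(0.259), np.float64(0.267), np.float64(0.305), np.float64(0.32)]
0.2 lid [313.9581 167.1813] mk in [311.5101 164.4956] out [308.1096 160.7649]
0.35 lid [309.6803 161.8657] mk in [307.1946 159.1408] out [303.7424 155.3563]
0.4 lid [307.8923 160.3452] mk in [305.3952 157.6062] out [301.9272 153.8023]
0.45 lid [305.9245 158.9619] mk in [303.4165 156.2083] out [299.9336 152.3845]
0.5 lid [303.7785 157.7226] mk in [301.2602 154.954 ] out [297.7633 151.1095]
0.55 lid [301.4564 156.6338] mk in [298.9287 153.8497] out [295.4188 149.9839]
root [238.0159 211.3995] [241.1549 215.4371]
```

Run:
```python
from fit import *
S=cap('scene');P0=[.575,-.1176,.08]
f=lambda phi,yy,fx=.2,u=.025:proj(S,cornerpt(P0,phi,yy,fx,u))[0]
for a in (0,.1,.2,.3): print(a,'R',f(a,-.13),'L',f(a,.13),'barL',f(a,.055,.252,.0125))
print('boxL',f(0,.13,.2,0),'rootR',f(.2,-.13,0),'hingeL',f(.2,.13,0))
for n in('marker','lid','lid_handle'): print(n,finder.recognise('scene',n))
```

```text
0 R [317.1466 175.7637] L [385.1868 250.8698] barL [381.5808 219.7674]
0.1 R [315.9077 171.2826] L [384.8412 247.0893] barL [381.7492 214.2246]
0.2 R [313.9581 167.1813] L [383.7574 243.758 ] barL [381.0439 209.1143]
0.3 R [311.2874 163.5166] L [381.9122 240.9295] barL [379.4235 204.5091]
boxL [384.0955 256.4658] rootR [245.0966 216.9867] hingeL [309.8073 299.8895]
marker [{'at': [0.612, -0.2574, 0.1906], 'confidence': 0.62}, {'at': [0.7201, 0.2199, 0.1023], 'confidence': 0.23}]
lid [{'at': [0.5841, -0.0957, 0.185], 'confidence': 0.82}]
lid_handle [{'at': [0.5843, -0.0971, 0.1881], 'confidence': 0.93}, {'at': [0.4445, 0.2714, 0.0006], 'confidence': 0.56}]
```

View pics/s2.png

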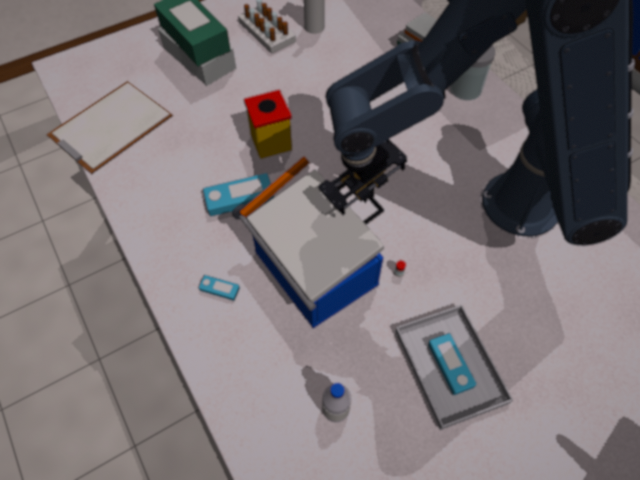

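The scene view shows the brick in the tray at (452,362), and the lid partly open with the marker above it. I'll make one last enlarged composite to triangulate the marker's tip and root in both views, which takes out the calibration bias.

Run:
```python
import cv2,numpy as np
s=cv2.imread('pics/s2.png')[150:222,236:321]; t=cv2.imread('pics/t2.png')[185:280,365:402]
s=cv2.convertScaleAbs(s,alpha=1.3,beta=20); t=cv2.convertScaleAbs(t,alpha=1.5,beta=20)
A=np.zeros((600,800,3),np.uint8); a=cv2.resize(s,None,fx=6,fy=6,interpolation=cv2.INTER_CUBIC); b=cv2.resize(t,None,fx=6,fy=6,interpolation=cv2.INTER_CUBIC)
A[:432,:510]=a; A[:570,560:782]=b; cv2.imwrite('pics/mk.png',A)
```

```text
(no output)
```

View pics/mk.png

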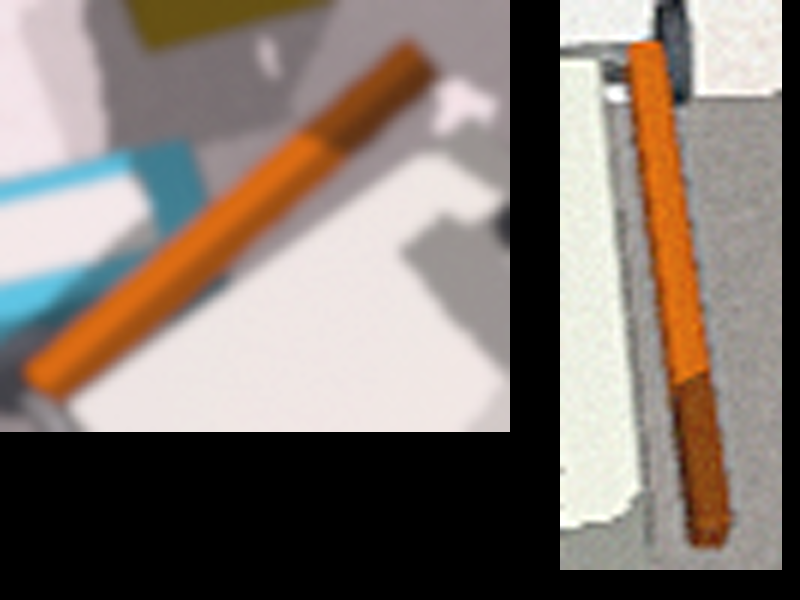

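The composite shows the marker in the scene view with its outer tip corner at (408,40) and root at (28,370). In the top view its tip ridge is at (732,515), lower end at (722,547) and root at (662,42).

Run:
```python
from fit import *
T=cap('top');S=cap('scene')
sc=lambda x,y:np.array([236+(x+.5)/6-.5,150+(y+.5)/6-.5]); tp=lambda x,y:np.array([365+(x-560+.5)/6-.5,185+(y+.5)/6-.5])
Pm=lambda c:np.array(c['camera_matrix'])@np.c_[c['R'],c['t']]
def tri(a,b): X=cv2.triangulatePoints(Pm(S),Pm(T),a,b)[:,0]; return X[:3]/X[3]
tip=tri(sc(408,40),tp(732,515)); root=tri(sc(28,370),tp(662,42)); d=tip-root
print(tip,root,d,np.linalg.norm(d),'phi',np.arctan2(d[2],np.hypot(*d[:2])))
# corner fit: unknown box x,y,yaw,phi, plus per-camera shift
obs=[(S,sc(408,40),-.154,.2,.025,0),(S,sc(28,370),-.154,0,.025,0),(T,tp(732,515),-.154,.2,.025,1),(T,tp(722,547),-.154,.2,0,1),(T,tp(690,547),-.14,.2,0,1),(T,tp(662,42),-.154,0,.025,1),(T,tp(629,44),-.14,0,.025,1)]
def res(q,full=True):
    e=[]
    for c,uv,y,f,u,k in obs: e.append(proj(c,cornerpt(q[:3],q[3],y,f,u))[0]+q[4+2*k:6+2*k]-uv)
    return np.r_[np.ravel(e),(q[0]-.575)/.002*.5,(q[1]+.1176)/.002*.5,(q[2]-.078)/.01*.5,q[4:]/1.5*.5]
for p in(.4,.5):
    r=least_squares(res,[.575,-.1176,.078,p,0,0,0,0],x_scale=[.01,.01,.01,.1,1,1,1,1]); J=r.jac; print(r.x,r.cost,'sd',np.sqrt(np.linalg.inv(J.T@J)[3,3])); print(r.fun[:14].reshape(-1,2).round(1).tolist())
s=bot.read_state();print(s['time_s'],s['position'],s['force'])
```

```text
[ 0.511  -0.2748  0.2334] [ 0.6921 -0.2606  0.1625] [-0.1811 -0.0142  0.071 ] 0.19500529112363651 phi 0.372412193239294
[ 0.5747 -0.1166  0.0685  0.4109  1.209   1.3722 -0.4316  0.606 ] 3.09528199926601 sd 0.02172200723774649
[[0.3, -1.3], [-0.4, 1.1], [0.2, 0.3], [0.5, 0.2], [-0.9, 0.5], [0.5, -0.6], [-0.2, -0.5]]
[ 0.5747 -0.1166  0.0685  0.4109  1.209   1.3722 -0.4316  0.606 ] 3.095281999270039 sd 0.02172200053836218
[[0.3, -1.3], [-0.4, 1.1], [0.2, 0.3], [0.5, 0.2], [-0.9, 0.5], [0.5, -0.6], [-0.2, -0.5]]
13.6333 [ 0.431  -0.1295  0.2025] [-4.2903 -3.2858 -3.7902]
```

Estimates so far put the marker at 0.37–0.41 rad. I'll lift the lid to about 0.35, then compare the lid's edge direction with the marker's in the scene view. The lid's known angle calibrates that comparison.

Call:
play_rows([
  [[0, 0.0005, -0.005, 1.15, 0, 0], [0, 0.0013, -0.0125, 2.86, 0, 0], [0, 0.0022, -0.02, 4.58, 0, 0], [0, 0.0032, -0.0275, 6.3, 0, 0], [0, 0.0042, -0.034, 7.8, 0, 0], [0, 0.0048, -0.0375, 8.6, 0, 0], [0, 0.0048, -0.0375, 8.6, 0, 0], [0, 0.0048, -0.0375, 8.6, 0, 0]],
])

```text
time_s: 14.3
position: [0.443, -0.1286, 0.2383]
tcp_rot: [[-0.081, 0.934, -0.347], [0.997, 0.076, -0.029], [-0.0, -0.349, -0.937]]
force: [-4.3, -2.3, -3.0]
opening: 0.128
grasp_force: 30.0
```

```bash
cat > edge.py <<'E'
from fit import *
from scipy.ndimage import map_coordinates, gaussian_filter1d
def line(img,a,b,lo,hi,half,sign):
    # subpixel edge along line a->b; offsets along normal; returns fitted offsets at t=0,1 and residual
    a,b=np.array(a),np.array(b); d=(b-a)/np.linalg.norm(b-a); n=np.array([d[1],-d[0]]); s=np.arange(-half,half+.01,.1); ts=np.linspace(lo,hi,60); off=[]
    for t in ts:
        q=a+t*(b-a)+s[:,None]*n; g=sign*np.gradient(gaussian_filter1d(map_coordinates(img,[q[:,1],q[:,0]],order=1),4)); off.append(s[g.argmax()])
    off=np.array(off); ok=np.ones(60,bool)
    for _ in range(6):
        k=np.polyfit(ts[ok],off[ok],1); r=off-np.polyval(k,ts); ok=abs(r)<max(2*np.std(r[ok]),.3)
    a2=a+np.polyval(k,0)*n; b2=a+(b-a)+np.polyval(k,1)*n; e=b2-a2
    return np.degrees(np.arctan2(-e[1],e[0])),ok.sum(),r[ok].std(),np.polyval(k,[0,1])
def run(S,philid,phimk,P0=(.5747,-.117,.078)):
    F=S['frame'].astype(float); red=F[...,0]-F[...,2]; lum=F.min(2)
    f=lambda phi,yy,fx:proj(S,cornerpt(P0,phi,yy,fx))[0]
    ang=lambda phi,yy:(lambda e:np.degrees(np.arctan2(-e[1],e[0])))(f(phi,yy,.2)-f(phi,yy,0))
    inv=lambda A,yy:np.interp(A,[ang(p,yy) for p in np.arange(0,.8,.01)],np.arange(0,.8,.01))
    m=line(red,f(phimk,-.154,0)+[2,1],f(phimk,-.154,.2)+[2,1],.1,.95,5,-1); l=line(lum,f(philid,-.13,0)+[1,1],f(philid,-.13,.2)+[1,1],.1,.7,4,-1)
    print('marker',m,'->',inv(m[0],-.154)); print('lid',l,'->',inv(l[0],-.13),'expected',philid)
E
python3 - <<'E'
from edge import *
s=bot.read_state(); print(s['position'],s['force'],s['time_s'],s['opening'],np.array(s['tcp_rot'])[:,2])
S=cap('scene','s3.png'); cap('top','t3.png')
S0=dict(S); 
for fn,ph in (('scene0.png',0.),('s2.png',.2),('s3.png',.35)):
    S0['frame']=cv2.imread('pics/'+fn)[:,:,::-1]; print(fn); run(S0,ph,.39)
E
```

```text
[ 0.443  -0.1286  0.2383] [-4.2672 -2.2693 -3.0391] 14.3 0.12754300355327766 [-0.3474 -0.0286 -0.9373]
scene0.png
marker (np.float64(39.89752043247347), np.int64(52), np.float64(0.13611721101750726), array([ 2.0146, -0.5685])) -> 0.33535556048263193
lid (np.float64(28.00681022989402), np.int64(45), np.float64(0.1470716245725841), array([ 1.5836, -0.6676])) -> 0.0 expected 0.0
s2.png
marker (np.float64(40.22700056968843), np.int64(57), np.float64(0.1229805030732549), array([ 1.9013, -0.1868])) -> 0.34585973175340484
lid (np.float64(34.22840968634108), np.int64(56), np.float64(0.14753697965439458), array([ 1.9217, -0.3859])) -> 0.1489564568197433 expected 0.2
s3.png
marker (np.float64(40.21285419137598), np.int64(53), np.float64(0.12981761463261177), array([ 1.8925, -0.2168])) -> 0.34540900624531073
lid (np.float64(40.055341294703815), np.int64(60), np.float64(0.08308410447945468), array([1.5295, 1.0932])) -> 0.34054797194564107 expected 0.35
```

Run:
```python
from edge import *
S=cap('scene'); P0=(.5747,-.117,.078)
f=lambda phi,yy,fx:proj(S,cornerpt(P0,phi,yy,fx))[0]
for fn,ph in(('s2.png',.2),('s3.png',.35)):
    F=cv2.imread('pics/'+fn)[:,:,::-1].astype(float)
    a,b=f(ph,-.13,0),f(ph,-.13,.2); d=(b-a)/np.linalg.norm(b-a); n=np.array([d[1],-d[0]])
    print(fn,'gap px lid->mk in/out at equal angle', [((f(ph,y,.1)-f(ph,-.13,.1))@n).round(2) for y in(-.14,-.154)])
    for t in(.15,.35,.55,.75,.9):
        s=np.arange(-4,15); q=a+t*(b-a)+s[:,None]*n
        print(t,*['%d/%d'%tuple(map_coordinates(F[...,k],[[p[1]],[p[0]]],order=1)[0] for k in(0,2)) for p in q])
```

```text
s2.png gap px lid->mk in/out at equal angle [np.float64(3.64), np.float64(8.71)]
0.15 167/159 166/158 158/149 137/123 115/82 105/39 105/7 109/0 120/0 137/0 149/0 152/0 146/0 125/19 90/43 51/60 29/72 29/83 34/98
0.35 167/159 165/157 153/147 123/121 85/86 67/53 84/27 99/6 105/0 114/0 128/0 144/0 152/0 150/0 140/15 117/47 91/75 77/92 83/97
0.55 168/160 166/158 156/148 136/129 115/108 104/96 101/85 102/63 104/33 105/7 109/0 119/0 135/0 149/0 152/0 149/6 138/35 121/66 108/87
0.75 168/159 165/157 155/147 135/127 114/107 105/99 104/96 102/93 97/81 86/56 76/25 67/2 66/0 71/0 80/0 88/0 91/0 92/20 94/50
0.9 131/124 121/114 110/104 108/102 113/106 112/105 108/102 104/97 101/93 93/81 79/58 67/29 61/7 62/0 68/0 78/0 87/0 91/1 92/18
s3.png gap px lid->mk in/out at equal angle [np.float64(3.68), np.float64(8.8)]
0.15 163/155 162/154 153/144 134/117 113/75 107/30 110/1 123/0 140/0 152/0 154/0 146/1 125/18 88/42 49/57 27/65 26/76 32/96 44/124
0.35 163/155 161/153 152/142 131/112 112/68 106/25 110/0 120/0 137/0 151/0 154/0 149/4 133/31 105/64 87/85 93/96 100/99 104/100 105/100
0.55 163/155 161/152 150/139 127/109 109/63 105/21 109/0 118/0 133/0 144/0 140/0 127/5 110/35 103/66 103/88 104/96 105/98 106/99 106/99
0.75 149/141 137/130 120/113 99/86 78/52 65/20 62/4 64/0 72/0 83/0 90/0 92/3 93/23 95/55 98/79 101/90 102/94 99/93 92/86
0.9 100/95 98/93 97/90 89/76 77/52 66/24 62/4 63/0 69/0 80/0 89/0 92/1 94/24 96/55 100/80 102/92 103/96 104/98 105/98
```

Run:
```python
from edge import *
S=cap('scene'); P0=(.5747,-.117,.078)
f=lambda phi,yy,fx:proj(S,cornerpt(P0,phi,yy,fx))[0]
def cross(v,s,level,rising):
    for i in range(len(v)-1):
        if (v[i]<level<=v[i+1]) if rising else (v[i]>level>=v[i+1]): return s[i]+(level-v[i])/(v[i+1]-v[i])*(s[1]-s[0])
D=[]
for fn,ph in(('s2.png',.199),('s3.png',.347)):
    F=cv2.imread('pics/'+fn)[:,:,::-1].astype(float); a,b=f(ph,-.13,0),f(ph,-.13,.2); d=(b-a)/np.linalg.norm(b-a); n=np.array([d[1],-d[0]])
    for t in np.arange(.12,.66,.03):
        s=np.arange(-5,17,.1); q=a+t*(b-a)+s[:,None]*n; R,G,B=[map_coordinates(F[...,k],[q[:,1],q[:,0]],order=1) for k in range(3)]
        w=R[:10].mean(); i=np.argmax(R<.9*w); e=cross(R,s,(w+R[i:i+35].min())/2,False)
        j=np.where(B<3)[0]; 
        if len(j)==0: continue
        j=j[-1]; bg=B[j:j+45].max(); o=cross(B[j:],s[j:],bg/2,True)
        if e is None or o is None: continue
        D.append((ph,t,e,o,a+t*(b-a)+e*n,a+t*(b-a)+o*n))
def model(ph,pm,t,d0,n):
    p=f(ph,-.13,.2*t); A,Bm=f(pm,-.154,0),f(pm,-.154,.2); u=Bm-A; k=np.linalg.solve(np.c_[n,-u],A-p); return k[0]
def gaps(pm,ofs=0):
    out=[]
    for ph,t,e,o,_,_ in D:
        a,b=f(ph,-.13,0),f(ph,-.13,.2); d=(b-a)/np.linalg.norm(b-a); out.append(model(ph,pm,t,d,np.array([d[1],-d[0]])))
    return np.array(out)
g=np.array([x[3]-x[2] for x in D]); ph=np.array([x[0] for x in D]); print(np.c_[ph,[x[1] for x in D],g,gaps(.36)].round(2)[::3])
for nm,m in(('both',ph>0),('s2',ph<.3),('s3',ph>.3)):
    r=least_squares(lambda q:(gaps(q[0])+q[1]-g)[m],[.36,1],loss='soft_l1',f_scale=.2); print(nm,r.x,np.std(r.fun))
for c in (0.3,.6,.9): print(c,least_squares(lambda q:(gaps(q[0])+c-g),[.36],loss='soft_l1',f_scale=.2).x)
```

```text
[[ 0.2   0.12 10.57  9.78]
 [ 0.2   0.21 11.   10.45]
 [ 0.2   0.3  11.32 11.11]
 [ 0.2   0.39 11.89 11.78]
 [ 0.2   0.48 12.93 12.44]
 [ 0.2   0.57 13.53 13.09]
 [ 0.2   0.66 14.13 13.75]
 [ 0.35  0.18  9.73  8.9 ]
 [ 0.35  0.27  9.44  8.96]
 [ 0.35  0.36  9.69  9.01]
 [ 0.35  0.45  9.62  9.07]
 [ 0.35  0.54  9.62  9.13]
 [ 0.35  0.63  9.63  9.18]]
both [0.3479 0.7311] 0.19163116457977958
s2 [0.3528 0.5445] 0.18295030951904387
s3 [0.347  0.8193] 0.1663823273438485
0.3 [0.3663]
0.6 [0.3536]
0.9 [0.3403]
```

The lid is at 0.347 rad by kinematics and the marker comes out at 0.35–0.37. I'll make a final nudge of about +0.012 rad and hold.

Call:
play_rows([
  [[0, 0.0001, -0.0015, 0.35, 0, 0], [0, 0.0002, -0.003, 0.7, 0, 0], [0, 0.0002, -0.003, 0.7, 0, 0], [0, 0.0002, -0.003, 0.7, 0, 0], [0, 0.0002, -0.003, 0.7, 0, 0], [0, 0.0002, -0.003, 0.7, 0, 0]],
])

```text
time_s: 15.0
position: [0.4442, -0.1285, 0.241]
tcp_rot: [[-0.081, 0.93, -0.358], [0.997, 0.075, -0.029], [-0.0, -0.36, -0.933]]
force: [-4.5, -2.6, -3.7]
opening: 0.129
grasp_force: 30.0
```

Run:
```python
from edge import *
S=cap('scene','s4.png');T=cap('top','t4.png'); s=bot.read_state(); print(s['position'],s['force'],s['opening'],s['time_s'])
run(S,.359,.37)
# top view: front-end profile along box x, in marker column and lid columns
P0=(.5747,-.117,.078)
for nm,yy in(('marker',-.147),('lid',-.12),('lid',-.11),('lid',-.10),('lid',.1),('lid',.115)):
    q=np.array([proj(T,cornerpt(P0,.36,yy,.2+k/1000,.0))[0] for k in range(-24,13,2)])
    F=T['frame'].astype(float); print(nm,yy,*['%d/%d'%tuple(map_coordinates(F[...,k],[[p[1]],[p[0]]],order=1)[0] for k in(0,2)) for p in q])
```

```text
[ 0.4442 -0.1286  0.241 ] [-4.7919 -2.7762 -4.7607] 0.12786521152023925 15.1
marker (np.float64(40.17497611288978), np.int64(53), np.float64(0.14596453178779772), array([1.9174, 0.7005])) -> 0.3442021520389376
lid (np.float64(40.34815720365461), np.int64(60), np.float64(0.08980649411089134), array([1.5575, 1.1471])) -> 0.350128017693177 expected 0.359
marker -0.147 80/0 82/2 83/9 81/1 82/0 82/1 85/1 80/0 67/0 68/0 71/1 81/43 93/83 95/92 94/89 93/88 94/88 96/89 89/82
lid -0.12 86/81 88/86 87/84 88/85 88/84 86/81 88/83 96/93 85/82 75/73 72/67 74/68 86/81 80/84 58/75 61/81 65/82 69/82 76/79
lid -0.11 86/80 88/83 88/87 87/84 85/83 89/83 93/89 94/91 87/81 72/68 74/71 76/67 17/43 8/63 9/79 5/86 7/89 12/89 10/79
lid -0.1 87/83 88/82 88/83 87/83 87/82 91/85 94/89 100/96 83/80 72/69 74/68 64/61 27/51 0/66 11/82 11/86 9/90 8/89 15/79
lid 0.1 13/21 15/22 18/23 21/22 20/19 8/19 9/22 8/15 13/19 31/36 54/53 64/61 23/45 3/104 3/137 9/143 18/147 16/138 16/97
lid 0.115 5/24 15/21 13/25 15/22 17/21 12/21 6/18 20/23 14/22 9/20 6/18 13/22 16/24 14/20 17/26 29/47 39/57 40/55 41/57
```

The top view shows the lid and marker front ends level to about 1 mm, and the scene edge directions agree to within 0.2°. The arm is steady, so I'll hand in.

```bash
python3 -c "
from rig import bot
print(bot.hand_in())"
```

```text
the job is handed in; nothing more can be done
None
```

The job is handed in at about 15 s on the robot's clock, but no verdict came back: the ice brick lies flat and label-up on the tray floor, and the gripper still holds the lid at about 0.36 rad, level with the marker arm (my estimate of the mark is 0.35–0.37).

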